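# Press a glued cork facing home with a hand tamper

## Robot

A 7-joint arm with a two-finger parallel gripper is mounted at the origin on a cart in front of the work surface, level with it; the furniture and walls round the work are solid. World frame = base frame: x ahead of the robot, y to its left, z up, the work surface at z = 0. Lengths are in mm, angles in rad, forces in N, time in s.
With the tool pointing down it reaches from about 400 to 875 mm from the base axis. Payload 6.5 kg.
Tool frame: the origin (TCP) lies on the centre line of the jaws, within the pads' length; the fingertips stand 14 mm ahead of it and the grasp point (between the pads) lies 5 mm behind it (arm.tip_extent is the distance from the TCP to the fingertips, in mm); z points along the fingers, y is the line along which they close (so a half turn about z gives the same grasp; the last joint's range is limited). The gripper opens to 85 mm and grips with 20 to 120 N. Pads are 22 mm wide; open, the fingers measure 114 mm over their backs; the gripper's body (76 mm by 85 mm) begins 54 mm behind the grasp point. The pads swing forward as they close: fully open they stand 13 mm farther back than shut.
Start: joints at [1.226, 0.536, -0.004, 1.538, 0.003, 1.067, -0.071], TCP at [178.877, -624.895, 222.79] pointing down, gripper open.
Joint ranges: [-2.7, 2.7], [-0.37, 2.16], [-1.27, 1.26], [0.24, 2.4], [-1.31, 4.45], [0.19, 1.91], [-2.76, 2.76]. Speed limits (rad/s): [2.39, 2.39, 3.14, 3.14, 3.14, 3.14, 3.14].

## Interface

Orientations are given as a rotation vector (axis times angle).
In Python, from plant import arm, snapshot, job, models gives the robot as it stands.
- The arm moves only by the tool apply_moves, never from a script. Its argument "moves" is a list that holds one entry, the list of rows, each a list of 7 numbers: the shift along the world's x, y, z in units of 50 mm (1.0 is 50 mm), then the turn, a rotation vector about the world's x, y, z in units of 5 degrees (1.0 is 5 degrees), then the opening, from 0 (shut) to 1 (fully open). In form: [[[tx, ty, tz, rx, ry, rz, gripper], ...]]. A call has 1 to 10 rows; each row shifts and turns the commanded pose from where the row before left it; what a row does not reach is not made up. A row lasts 1/8 s, in which the tool goes at most 62.5 mm and 10.7 degrees, less where a joint would pass 70% of its speed; a pose out of reach is approached as far as the arm can. A call is refused whole if a number of a shift passes 1 or a number of a turn 1, either way. A call with a gripper value outside its range is refused whole. The fingers move at their own pace and stop on an object; "squeeze" is the grip in N (left out, the last holds). Time passes only in rows, so rows that do not move let the fingers close. It gives the time, the measured TCP pose, the force, the opening and the grip force at its end, in the units of the state.
- arm.state(): the state, without advancing time (a new reading comes with each control period).
- snapshot(name): name is "scene" or "top" or "wrist"; returns a dict with "color" (384x512x3 uint8, red, green, blue), "intrinsics" (3x3 intrinsics, pixels), "world_to_cam" (4x4, takes a point from world to camera coordinates). Camera axes: x right, y down, z forward; pixel columns grow to the right and rows downward; lengths in mm; the calibration is good to about 2 mm. The wrist camera is an equidistant fisheye: a pixel r from the principal point sees the ray r / f radians off the axis. A picture is of the moment at which its call begins. There is no depth.
- job.close_job(): hands the job in; it is judged then, once.
Trained networks look in a picture, given as the dict that the camera call returned (one of the last four; its "shot" number tells which), for a name from the list of things; names that differ only in an ending like _2 or _b are one class to them, and where a whole thing is asked for, a point or a joint stands for the part that bears it (a point fixed in the world has none). Each returns a list of dicts, best first, with "conf" (0 to 1); they miss things now and then, are a little off and sometimes report something else, mostly with a low value. They report only what shows in the picture. A call takes as long as a camera call. They do not tell look-alikes from the thing itself.
- models.spot_in(picture, query): "position" ([x, y, z] in mm, in the coordinates of the camera as it stood for that picture, good to about 4 mm: the middle of the surface that is visible of it).
- models.trace(picture, query): "region" (384x512 bool, what is visible of it).
- models.mark_of(picture, query): "position" ([x, y, z] in mm, in the coordinates of the camera as it stood for that picture, good to about 4 mm: a listed point, or the origin of a listed thing).
The state is a dict: "t": time; "qpos": joint angles; "qd": joint speeds; "effort": joint torques, N m; "tcp_pos": TCP position; "eef_rot": TCP orientation; "wrist_force": force on the tool from outside, world axes, zero at the start; "torque": the same for the moment, N m; "gripper_width": finger opening in mm; "gripper_force": force on a finger pad.
Only numpy, scipy, OpenCV 4.12 (cv2) and the standard library are available. Lean on these libraries where they do the work, as an engineer would, in place of code of your own. Each camera call takes 0.05 s, during which the arm holds its last target. There are 200 camera calls.

## Task

The cork facing in one of the two blue presses has just been glued to its sprung plate. Take the wooden-handled tamper, press its flat foot squarely down on the cork until the sprung plate bottoms out, level, and hold it down for a moment. Then lift it off and stand the tamper upright on its foot on the bench; do not press the plate with the black facing.

Things in the scene. Friction and masses are not known exactly. Their poses are not given: they have to be found in the camera images.
- tamper: Loose hand tamper, 0.2-0.4 kg, standing on the bench: round flat steel foot (56 mm diameter, 14 thick), brass neck, square dark-wood handle 32 x 32 mm, from 22 to 96 mm above the underside; grasp it from above across its flats, about 72 mm above the underside. Origin: centre of the flat underside; z up along the handle, x and y square to the handle's sides.
- cork_plate: Sprung plate with tan cork facing (70 mm diameter) in a fixed blue round press: well 86 mm inside, 96 outside, rim 52 mm above the bench, flange 120 mm across, 6 thick. Origin: centre of the cork's top face, 42 mm above the bench when up, 26 when bottomed out; z is its normal. Pushed off centre it tips (to 14 degrees) against a levelling spring.
- cork_slide (a joint): How far the plate with the cork facing is pressed down, m: 0 up, 0.016 bottomed out on a hard stop. A spring pushes it back up: about 2 N to start it, about 12 N to bottom it out; it comes up again when let go.
- rubber_slide (a joint): The same for the plate with the black facing in the other blue press, alike but for the facing, 13 to 33 cm from the first, on its left or its right: 0 up (as it must stay), 0.016 bottomed out.
Mind the look-alikes: they are no part of the job. What is shaped like the tamper but green is not meant. What is shaped like the part that bears cork_plate but turquoise is not meant.

How it is judged:
By the outcome, as a careful person would: the job done as asked, in the order asked, and still so for the second after the job is handed in, with the robot touching nothing.
It also fails if it takes over 50 s, if anything falls off the work surface, if the arm or the gripper's body presses on something with over 40 N, if the wrist force passes 120 N, or if a joint passes its speed limit or range.

## Working session

There is one attempt and no reset: what is moved stays moved. The work goes in short steps, Python scripts to look and compute and a tool call to move; the robot and the scene stay as the last step left them, time stands still between calls to the robot, and variables do not carry over. Pictures are saved under pics/ and viewed, at most 10 in all, crops included, and the job is handed in when it is done.

Besides the shell and the picture viewer there is one more tool, called after "Request:" by a JSON object that holds its "fn" and its "kwargs". apply_moves: Moves the arm, as the interface text tells. Its arguments: {"type":"object","properties":{"moves":{"type":"array"},"squeeze":{"type":"number"}},"required":["moves"]}

```bash
mkdir -p pics; cat > h.py <<'E'
import numpy as np, cv2
from plant import arm, snapshot, job, models
def w(p,c): 
    T=np.linalg.inv(p["world_to_cam"]); return (T@np.r_[c,1])[:3].round(1)
def save(p,n): cv2.imwrite(f"pics/{n}.png",p["color"][:,:,::-1])
def px(p,X):
    c=(np.array(p["world_to_cam"])@np.r_[X,1])[:3]; u=np.array(p["intrinsics"])@c; return u[:2]/u[2]
def ray(p,u,v,z):
    T=np.linalg.inv(p["world_to_cam"]); d=T[:3,:3]@np.linalg.inv(p["intrinsics"])@[u,v,1]; o=T[:3,3]
    return (o+d*(z-o[2])/d[2]).round(1)
E
python3 - <<'E'
from h import *
ims=[]
for n in ("top","scene"):
    p=snapshot(n); ims.append(p["color"]); save(p,n)
    for q in ("tamper","cork_plate","rubber_slide"):
        for f in (models.mark_of,models.spot_in):
            try:
                for r in f(p,q): 
                    X=w(p,r["position"]); print(n,q,f.__name__,round(r["conf"],2),X,px(p,X).round())
            except Exception as e: print(n,q,e)
E
```

```text
top tamper call 0.8 [545.4 272.9   1.8] [138. 164.]
top tamper call 0.75 [448.3 253.7  -0.5] [143. 193.]
top tamper call 0.86 [443.2 238.9  50. ] [143. 192.]
top tamper call 0.79 [538.  263.   52.3] [137. 163.]
top cork_plate call 0.92 [ 507.7 -167.    40.1] [267. 175.]
top cork_plate call 0.78 [ 409.  -583.9   40.8] [395. 206.]
top cork_plate call 0.85 [ 404.5 -582.8   36.7] [394. 207.]
top cork_plate call 0.58 [ 502.2 -164.5   38.4] [267. 176.]
top rubber_slide it knows: cork_plate, tamper
top rubber_slide call 0.81 [493.5  83.3  40.7] [191. 178.]
scene tamper call 0.8 [437.9 252.   -2.3] [196. 276.]
scene tamper call 0.54 [542.4 275.5  -5.6] [170. 265.]
scene tamper call 0.82 [430.1 260.8  45.4] [195. 272.]
scene tamper call 0.71 [533.3 281.9  46.4] [169. 260.]
scene cork_plate call 0.66 [ 400.9 -584.8   37.5] [326. 144.]
scene cork_plate call 0.59 [ 504.9 -166.7   38.8] [251. 189.]
scene cork_plate call 0.64 [ 502.2 -165.3   39.8] [251. 190.]
scene rubber_slide it knows: cork_plate, tamper
scene rubber_slide call 0.54 [498.   82.9  41.9] [213. 230.]
```

View pics/top.png

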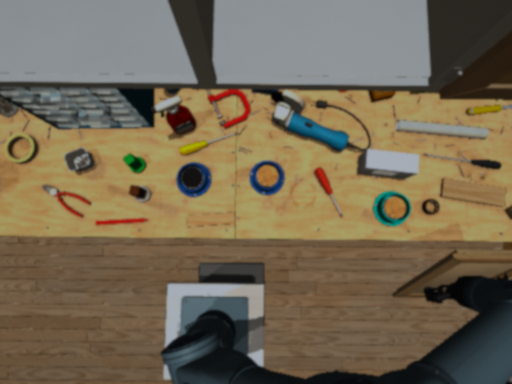

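View pics/scene.png

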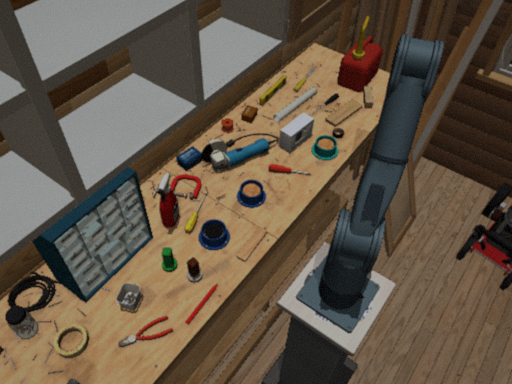

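The top view shows the brown tamper at (143,192), world about (446,252), with the green look-alike at (135,162). The cork press (blue) is at (267,176), world about (505,-167). The black one is at (193,178), and the turquoise one at (392,208). I'll move to above the tamper.

Request:
{"fn": "apply_moves", "kwargs": {"moves": [[[0.86,0.7,0.15,0,0,0,1],[0.86,0.7,0.15,0,0,0,1],[0.86,0.7,0.15,0,0,0,1],[0.86,0.7,0.15,0,0,0,1],[0.86,0.7,0.15,0,0,0,1],[0.86,0.7,0.15,0,0,0,1],[0.86,0.7,0,0,0,0,1],[0,0.9,0,0,0,0,1],[0,0.9,0,0,0,0,1],[0,0.9,0,0,0,0,1]]]}}

```text
t: 1.85
tcp_pos: [479.9, -243.4, 267.9]
eef_rot: [3.111, 0.437, 0.0]
wrist_force: [0.0, 0.6, 0.6]
gripper_width: 85.3
gripper_force: 0.0
```

Request:
{"fn": "apply_moves", "kwargs": {"moves": [[[0,0.9,0,0,0,0,1],[0,0.9,0,0,0,0,1],[0,0.9,0,0,0,0,1],[0,0.9,0,0,0,0,1],[0,0.9,0,0,0,0,1],[-0.1,0.9,0,0,0,0,1],[-0.2,0.9,0,0,0,0,1],[-0.2,0.9,0,0,0,0,1],[0,0.9,0,0,0,0,1],[0,0,0,0,0,0,1]]]}}

```text
t: 3.1
tcp_pos: [454.3, 164.0, 268.2]
eef_rot: [-3.108, -0.446, -0.002]
wrist_force: [-0.2, -0.6, -0.4]
gripper_width: 85.9
gripper_force: 0.0
```

```bash
python3 - <<'E'
from h import *
from scipy.spatial.transform import Rotation as R
s=arm.state(); print(s["t"],s["tcp_pos"],s["qpos"],s["wrist_force"]); print(R.from_rotvec(s["eef_rot"]).as_matrix().round(3))
p=snapshot("wrist"); save(p,"w1"); print(p["intrinsics"],p["world_to_cam"])
for q in ("tamper","cork_plate"):
  for f in (models.mark_of,models.spot_in):
    for r in f(p,q): print(q,round(r["conf"],2),w(p,r["position"]))
E
```

```text
3.1 [454.30929982 164.03328439 268.19923128] [-0.05964683  0.22782729 -0.43740012  1.89708998  0.10954651  1.03855965
 -1.82841295] [-0.15788015 -0.62394266 -0.37627711]
[[ 0.96   0.281  0.001]
 [ 0.281 -0.96   0.002]
 [ 0.001 -0.002 -1.   ]]
[[297.31863964   0.         257.94383107]
 [  0.         297.31863964 188.72725622]
 [  0.           0.           1.        ]] [[ 2.82050726e-01 -9.59397571e-01 -1.92032516e-03  2.89531895e+01]
 [-9.20826382e-01 -2.71272055e-01  2.80161107e-01  4.13424269e+02]
 [-2.69306817e-01 -7.72513578e-02 -9.59951075e-01  5.57603218e+02]
 [ 0.00000000e+00  0.00000000e+00  0.00000000e+00  1.00000000e+00]]
tamper 0.94 [444.7 254.3  -2.1]
tamper 0.74 [545.6 275.2   3.8]
tamper 0.89 [453.1 249.   78.2]
tamper 0.76 [544.6 264.1  84.7]
cork_plate 0.68 [ 501.8 -167.7   42.8]
cork_plate 0.85 [ 504.1 -163.8   44.4]
```

View pics/w1.png

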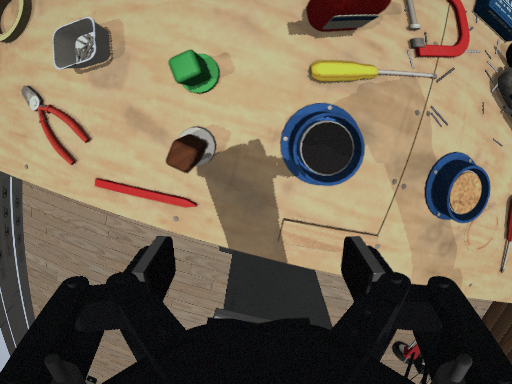

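The wrist view shows the brown tamper's top at (183,153) and its foot at (205,143), with the green one at (190,70), the black press at (325,148) and the cork press at (465,192). I'll move nearer and rectify the view at handle-top height to get the yaw.

Request:
{"fn": "apply_moves", "kwargs": {"moves": [[[-0.3,0.9,-0.6,0,0,0,1],[-0.3,0.9,-0.6,0,0,0,1],[0,0,0,0,0,0,1],[0,0,0,0,0,0,1]]]}}

```text
t: 3.85
tcp_pos: [425.5, 248.9, 207.9]
eef_rot: [3.111, 0.434, 0.0]
wrist_force: [-0.1, 0.6, 0.0]
gripper_width: 85.5
gripper_force: 0.0
```

```bash
cat >> h.py <<'E'
def fpx(p,X):
    X=np.asarray(X,float).reshape(-1,3); T=np.array(p["world_to_cam"]); K=np.array(p["intrinsics"])
    c=X@T[:3,:3].T+T[:3,3]; r=np.hypot(c[:,0],c[:,1]); th=np.arctan2(r,c[:,2])
    return np.c_[K[0,0]*th*c[:,0]/r+K[0,2],K[1,1]*th*c[:,1]/r+K[1,2]]
def rect(p,x0,y0,z,half,n=400):
    # up = +x, left = +y
    g=(np.arange(n)+.5)/n*2*half-half; Y,Xr=np.meshgrid(y0-g,x0-g)
    m=fpx(p,np.c_[Xr.ravel(),Y.ravel(),np.full(n*n,z)]).astype(np.float32).reshape(n,n,2)
    return cv2.remap(p["color"],m[...,0],m[...,1],cv2.INTER_CUBIC)
E
python3 - <<'E'
from h import *
s=arm.state(); print(s["t"],s["tcp_pos"])
p=snapshot("wrist")
for f in (models.mark_of,models.spot_in):
    for r in f(p,"tamper"): print(round(r["conf"],2),w(p,r["position"]))
a=rect(p,446,253,96,50); b=rect(p,446,253,14,50)
cv2.imwrite("pics/r1.png",np.hstack([a,b])[:,:,::-1])
E
```

```text
3.85 [425.51766963 248.92808455 207.87949639]
0.94 [547.7 273.7   0.9]
0.87 [445.2 253.1   2.5]
0.83 [451.9 255.3  97.3]
0.66 [542.6 274.2  98.2]
0.29 [493.6  86.6  40.7]
```

View pics/r1.png

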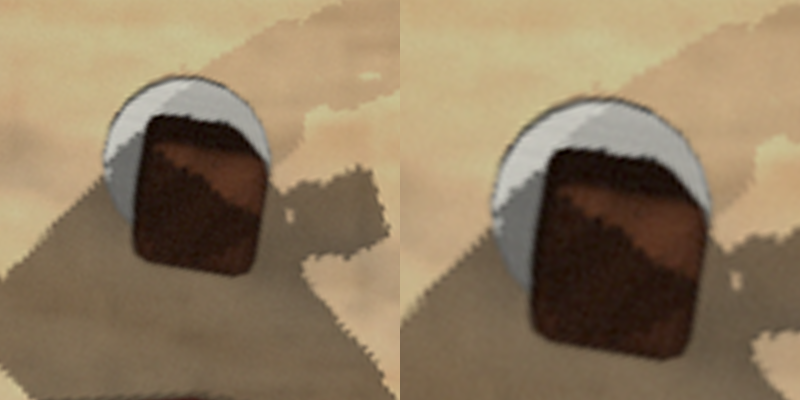

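From the rectified view, the handle's top centre and the foot's centre agree at about (444,253), with yaw about -7°. That needs a turn of -23.3°, then a descent to TCP z=67.

Request:
{"fn": "apply_moves", "kwargs": {"moves": [[[0.1,0.02,0,0,0,-0.93,1],[0.1,0.02,0,0,0,-0.93,1],[0.1,0.02,0,0,0,-0.93,1],[0.07,0.02,0,0,0,-0.93,1],[0,0,0,0,0,-0.93,1],[0,0,-0.5,0,0,0,1],[0,0,-0.3,0,0,0,1],[0,0,0,0,0,0,1],[0,0,0,0,0,0,1]]]}}

```text
t: 5.12
tcp_pos: [443.9, 254.2, 168.4]
eef_rot: [-3.135, 0.2, -0.001]
wrist_force: [-0.7, -0.1, 0.1]
gripper_width: 84.9
gripper_force: 0.0
```

```bash
python3 - <<'E'
from h import *
from scipy.spatial.transform import Rotation as R
s=arm.state(); print(s["t"],s["tcp_pos"],s["qpos"][6]); print(R.from_rotvec(s["eef_rot"]).as_matrix().round(3))
p=snapshot("wrist"); save(p,"w2")
a=rect(p,444,253,96,50)
cv2.imwrite("pics/r2.png",np.hstack([a,cv2.resize(p["color"],(400,300))[:300].repeat(1,0) if 0 else cv2.resize(p["color"],(400,400))])[:,:,::-1])
E
```

```text
5.125 [443.88860217 254.19090073 168.43236701] -2.4793595805320168
[[ 0.992 -0.127  0.001]
 [-0.127 -0.992  0.001]
 [ 0.001 -0.001 -1.   ]]
```

View pics/r2.png

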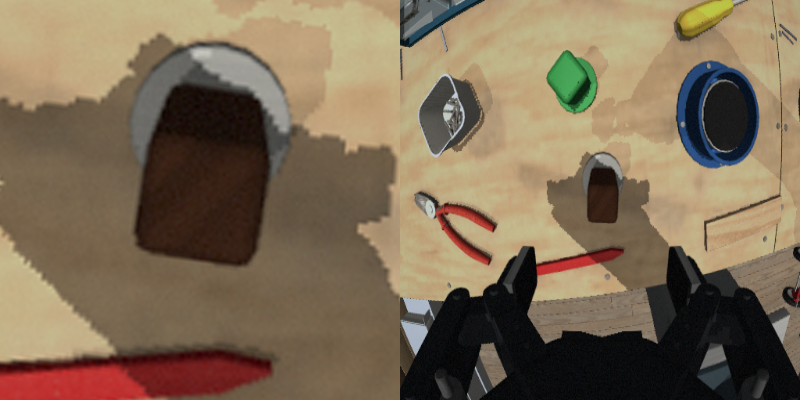

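The handle now lies square to the jaws and centred at (444,252.5). Next I'll descend and grip.

Request:
{"fn": "apply_moves", "kwargs": {"moves": [[[0,-0.03,-0.5,0,0,0,1],[0,0,-0.5,0,0,0,1],[0,0,-0.5,0,0,0,1],[0,0,-0.3,0,0,0,1],[0,0,-0.23,0,0,0,1],[0,0,0,0,0,0,1],[0,0,0,0,0,0,1]]]}}

```text
t: 6.05
tcp_pos: [443.9, 253.0, 66.9]
eef_rot: [-3.135, 0.199, -0.002]
wrist_force: [-0.6, 0.1, -0.6]
gripper_width: 85.6
gripper_force: 0.0
```

Request:
{"fn": "apply_moves", "kwargs": {"moves": [[[0,0,0,0,0,0,0.2],[0,0,0,0,0,0,0],[0,0,0,0,0,0,0],[0,0,0,0,0,0,0],[0,0,0,0,0,0,0],[0,0,0,0,0,0,0],[0,0,0,0,0,0,0]]], "squeeze": 70}}

```text
t: 6.92
tcp_pos: [443.7, 253.0, 66.8]
eef_rot: [-3.135, 0.199, -0.001]
wrist_force: [-0.8, 0.6, 5.4]
gripper_width: 30.7
gripper_force: 68.6
```

Request:
{"fn": "apply_moves", "kwargs": {"moves": [[[0,0,0.2,0,0,0,0],[0,0,0.5,0,0,0,0],[0,0,0.8,0,0,0,0],[0,0,0.8,0,0,0,0],[0,0,0.7,0,0,0,0],[0.1,-0.8,0,0,0,0,0],[0.1,-0.8,0,0,0,0,0],[0.1,-0.8,0,0,0,0,0],[0.1,-0.8,0,0,0,0,0],[0.1,-0.8,0,0,0,0,0]]]}}

```text
t: 8.18
tcp_pos: [467.7, 51.1, 216.2]
eef_rot: [3.135, -0.199, -0.001]
wrist_force: [1.0, 0.9, -3.9]
gripper_width: 30.7
gripper_force: 69.7
```

Request:
{"fn": "apply_moves", "kwargs": {"moves": [[[0,-0.8,0,0,0,0,0],[0,-0.8,0,0,0,0,0],[0,-0.8,0,0,0,0,0],[0,-0.5,0,0,0,0,0],[0,0,0,0,0,0,0],[0,0,0,0,0,0,0]]]}}

```text
t: 8.93
tcp_pos: [467.9, -91.6, 216.2]
eef_rot: [-3.135, 0.198, 0.001]
wrist_force: [-0.1, 0.2, -3.9]
gripper_width: 30.5
gripper_force: 69.8
```

```bash
python3 - <<'E'
from h import *
s=arm.state(); print(s["t"],s["tcp_pos"],s["eef_rot"],s["wrist_force"])
p=snapshot("wrist")
for f in (models.mark_of,models.spot_in):
  for q in ("cork_plate","tamper"):
    for r in f(p,q): print(q,round(r["conf"],2),w(p,r["position"]))
a=rect(p,505,-167,52,65)
cv2.imwrite("pics/r3.png",np.hstack([a,cv2.resize(p["color"],(400,400))])[:,:,::-1])
E
```

```text
8.925 [467.92320729 -91.59366035 216.17829004] [-3.13468336e+00  1.98345074e-01  1.25556095e-03] [-0.1351631   0.22871742 -3.896549  ]
cork_plate 0.58 [ 502.4 -168.5   42.4]
tamper 0.93 [546.  276.1   1.4]
tamper 0.72 [469.  -89.7 151.2]
cork_plate 0.61 [ 505.2 -168.8   44.1]
tamper 0.93 [482.5 -91.3 238.4]
tamper 0.62 [544.9 259.4  19.5]
```

View pics/r3.png

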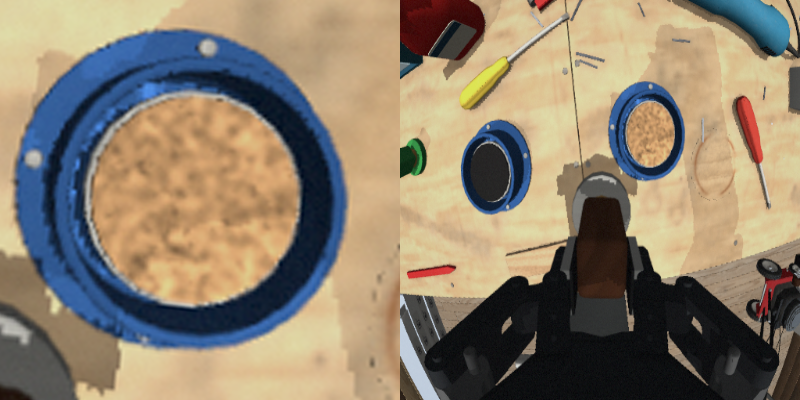

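The rectified view shows the blue press with the tan cork centred near (195,198), and the tamper hanging upright in the jaws. I'll fit the cork's circle at z=42.

```bash
python3 - <<'E'
from h import *
def fit(name):
    p=snapshot(name)
    if name=="wrist": a=rect(p,505,-167,42,65)
    else:
        n=400;g=(np.arange(n)+.5)/n*130-65; Y,X=np.meshgrid(-167-g,505-g)
        T=np.array(p["world_to_cam"]);c=np.c_[X.ravel(),Y.ravel(),np.full(n*n,42.)]@T[:3,:3].T+T[:3,3]
        u=c@np.array(p["intrinsics"]).T; m=(u[:,:2]/u[:,2:]).astype(np.float32).reshape(n,n,2)
        a=cv2.remap(p["color"],m[...,0],m[...,1],cv2.INTER_LINEAR)
    h=cv2.cvtColor(a,cv2.COLOR_RGB2HSV); mk=((h[...,0]<25)&(h[...,1]>60)&(h[...,2]>60)).astype(np.uint8)
    yy,xx=np.mgrid[:400,:400]; mk[np.hypot(xx-200,yy-200)>140]=0
    mk=cv2.morphologyEx(mk,cv2.MORPH_OPEN,np.ones((7,7)))
    c=max(cv2.findContours(mk,0,2)[0],key=cv2.contourArea); e=cv2.fitEllipse(cv2.convexHull(c))
    s=130/400; print(name,505-(e[0][1]-200)*s,-167-(e[0][0]-200)*s,np.array(e[1])*s)
fit("wrist");fit("top");fit("scene")
E
```

```text
wrist 504.08849143981934 -167.1476375579834 [69.54723282 69.9534481 ]
top 506.4410171508789 -165.6047306060791 [72.94995346 76.35838699]
scene 499.0524990081787 -164.36648139953613 [66.51714935 72.15208282]
```

Request:
{"fn": "apply_moves", "kwargs": {"moves": [[[0.36,-0.75,0,0,0,0,0],[0.36,-0.76,0,0,0,0,0],[0,0,-0.5,0,0,0,0],[0,0,-0.5,0,0,0,0],[0,0,-0.4,0,0,0,0],[0,0,-0.2,0,0,0,0],[0,0,0,0,0,0,0],[0,0,0,0,0,0,0]]]}}

```text
t: 10.32
tcp_pos: [505.1, -168.0, 137.1]
eef_rot: [3.135, -0.199, 0.002]
wrist_force: [0.2, -0.2, -3.2]
gripper_width: 30.6
gripper_force: 70.1
```

```bash
python3 - <<'E'
from h import *
s=arm.state(); print(s["t"],s["tcp_pos"],s["eef_rot"],s["wrist_force"],s["torque"])
p=snapshot("wrist")
a=rect(p,504,-167,42,65)
cv2.imwrite("pics/r4.png",np.hstack([a,cv2.resize(p["color"][100:330,150:380],(400,400))])[:,:,::-1])
E
```

```text
10.325 [ 505.08682612 -168.04050096  137.10516254] [ 3.13495877e+00 -1.99209839e-01  2.23982585e-03] [ 0.19503055 -0.21056591 -3.17350997] [ 0.01524949 -0.02243149 -0.02666522]
```

View pics/r4.png

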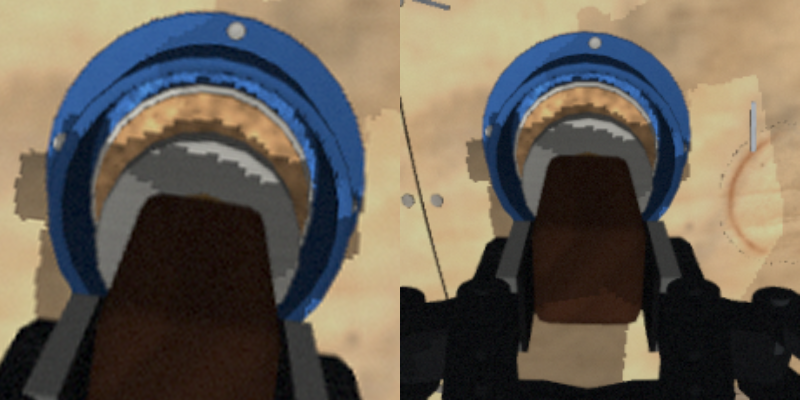

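The foot is over the cork, centred sideways, with its underside about 70 mm up. I'll descend slowly.

Request:
{"fn": "apply_moves", "kwargs": {"moves": [[[-0.02,0.02,-0.2,0,0,0,0],[0,0,-0.2,0,0,0,0],[0,0,-0.14,0,0,0,0],[0,0,-0.08,0,0,0,0],[0,0,-0.08,0,0,0,0],[0,0,-0.06,0,0,0,0],[0,0,0,0,0,0,0]]]}}

```text
t: 11.25
tcp_pos: [503.5, -166.8, 98.5]
eef_rot: [-3.135, 0.199, -0.0]
wrist_force: [-2.1, 1.3, 4.2]
gripper_width: 30.8
gripper_force: 71.1
```

Request:
{"fn": "apply_moves", "kwargs": {"moves": [[[0,0,-0.06,0,0,0,0],[0,0,-0.04,0,0,0,0],[0,0,0,0,0,0,0]]]}}

```text
t: 11.62
tcp_pos: [503.6, -166.8, 93.8]
eef_rot: [-3.135, 0.199, -0.001]
wrist_force: [-3.2, 1.2, 6.6]
gripper_width: 30.7
gripper_force: 71.5
```

Request:
{"fn": "apply_moves", "kwargs": {"moves": [[[0,0,-0.02,0,0,0,0],[0,0,-0.02,0,0,0,0],[0,0,0,0,0,0,0]]]}}

```text
t: 12.0
tcp_pos: [503.9, -166.8, 92.5]
eef_rot: [3.135, -0.199, 0.001]
wrist_force: [-4.1, 1.9, 12.9]
gripper_width: 30.7
gripper_force: 72.2
```

```bash
python3 - <<'E'
from h import *
s=arm.state(); print(s["t"],s["tcp_pos"],s["wrist_force"],s["torque"])
E
```

```text
12.0 [ 503.90970964 -166.80863712   92.50080751] [-4.05146971  1.90194992 12.87607051] [5.70674120e-01 1.29871978e+00 6.45422926e-04]
```

Request:
{"fn": "apply_moves", "kwargs": {"moves": [[[0,0,-0.02,0,0,0,0],[0,0,-0.02,0,0,0,0],[0,0,0,0,0,0,0],[0,0,0,0,0,0,0]]]}}

```text
t: 12.5
tcp_pos: [504.8, -166.9, 92.2]
eef_rot: [3.135, -0.199, 0.004]
wrist_force: [-7.8, 4.1, 29.5]
gripper_width: 30.8
gripper_force: 74.1
```

```bash
python3 - <<'E'
from h import *
s=arm.state(); print(s["t"],s["tcp_pos"],s["wrist_force"],s["torque"])
p=snapshot("wrist")
a=rect(p,504,-167,26,65)
cv2.imwrite("pics/r5.png",np.hstack([a,cv2.resize(p["color"][100:330,150:380],(400,400))])[:,:,::-1])
E
```

```text
12.5 [ 504.78034367 -166.86072715   92.18982923] [-7.7634306   4.13663518 29.54144714] [1.01848979 2.2273021  0.0215978 ]
```

View pics/r5.png

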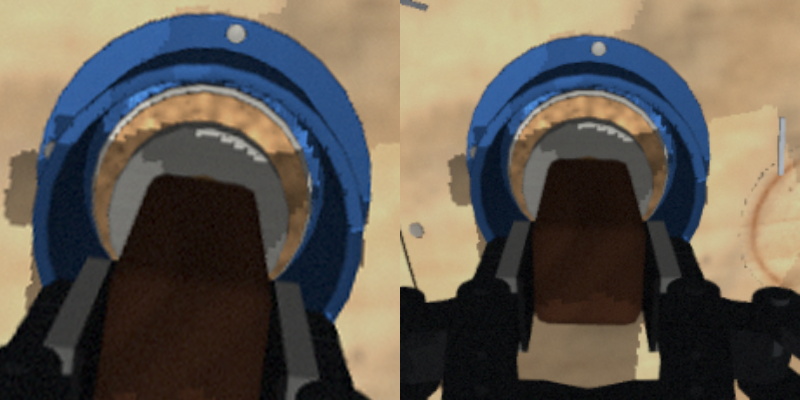

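It has bottomed out: 33 N on a hard stop, at the expected height, with an even cork margin around the foot. I'll hold, then lift.

Request:
{"fn": "apply_moves", "kwargs": {"moves": [[[0,0,0,0,0,0,0],[0,0,0,0,0,0,0],[0,0,0,0,0,0,0],[0,0,0,0,0,0,0],[0,0,0,0,0,0,0],[0,0,0,0,0,0,0],[0,0,0,0,0,0,0],[0,0,0,0,0,0,0],[0,0,0,0,0,0,0],[0,0,0,0,0,0,0]]]}}

```text
t: 13.8
tcp_pos: [504.8, -166.8, 92.2]
eef_rot: [3.135, -0.199, 0.004]
wrist_force: [-7.1, 4.1, 27.7]
gripper_width: 30.8
gripper_force: 74.1
```

Request:
{"fn": "apply_moves", "kwargs": {"moves": [[[0,0,0.1,0,0,0,0],[0,0,0.15,0,0,0,0],[0,0,0.2,0,0,0,0],[0,0,0.4,0,0,0,0],[0,0,0.8,0,0,0,0],[0,0,0.8,0,0,0,0],[0,0,0,0,0,0,0]]]}}

```text
t: 14.68
tcp_pos: [505.9, -167.7, 214.7]
eef_rot: [3.134, -0.2, 0.011]
wrist_force: [-0.6, 0.3, -4.9]
gripper_width: 30.6
gripper_force: 70.2
```

Request:
{"fn": "apply_moves", "kwargs": {"moves": [[[-0.13,0.8,0,0,0,0,0],[-0.13,0.9,0,0,0,0,0],[-0.13,0.9,0,0,0,0,0],[-0.13,0.9,0,0,0,0,0],[-0.13,0.9,0,0,0,0,0],[-0.13,0.9,0,0,0,0,0],[-0.13,0.9,0,0,0,0,0],[-0.13,0.9,0,0,0,0,0],[-0.13,0.9,0,0,0,0,0],[-0.07,0.4,0,0,0,0,0]]]}}

```text
t: 15.92
tcp_pos: [439.8, 255.8, 210.3]
eef_rot: [-3.135, 0.194, 0.003]
wrist_force: [0.1, -0.2, -3.4]
gripper_width: 30.6
gripper_force: 70.4
```

Request:
{"fn": "apply_moves", "kwargs": {"moves": [[[0,0,0,0,0,0,0],[0,0,-0.7,0,0,0,0],[0,0,-0.8,0,0,0,0],[0,0,-0.7,0,0,0,0],[0,0,-0.4,0,0,0,0],[0,0,-0.2,0,0,0,0],[0,0,0,0,0,0,0],[0,0,0,0,0,0,0]]]}}

```text
t: 16.92
tcp_pos: [442.1, 253.2, 72.5]
eef_rot: [-3.135, 0.2, -0.002]
wrist_force: [-0.2, 0.0, -3.7]
gripper_width: 30.8
gripper_force: 70.4
```

Request:
{"fn": "apply_moves", "kwargs": {"moves": [[[0,0,-0.06,0,0,0,0],[0,0,-0.04,0,0,0,0],[0,0,0,0,0,0,0],[0,0,0,0,0,0,0]]]}}

```text
t: 17.42
tcp_pos: [441.5, 253.2, 66.9]
eef_rot: [-3.135, 0.199, -0.0]
wrist_force: [1.1, -1.2, -4.4]
gripper_width: 30.6
gripper_force: 70.4
```

Request:
{"fn": "apply_moves", "kwargs": {"moves": [[[0,0,-0.02,0,0,0,0],[0,0,0,0,0,0,0],[0,0,0,0,0,0,0]]]}}

```text
t: 17.8
tcp_pos: [441.8, 253.4, 66.8]
eef_rot: [-3.135, 0.199, -0.001]
wrist_force: [-1.6, -1.4, 7.8]
gripper_width: 30.4
gripper_force: 71.8
```

On the bench. I'll release and back off straight up.

Request:
{"fn": "apply_moves", "kwargs": {"moves": [[[0,0,0.01,0,0,0,0],[0,0,0,0,0,0,0.4],[0,0,0,0,0,0,0.5],[0,0,0,0,0,0,0.7],[0,0,0,0,0,0,1],[0,0,0,0,0,0,1],[0,0,0,0,0,0,1],[0,0,0,0,0,0,1]]]}}

```text
t: 18.8
tcp_pos: [441.4, 253.1, 66.3]
eef_rot: [-3.135, 0.199, 0.0]
wrist_force: [0.4, 0.5, -0.3]
gripper_width: 85.6
gripper_force: 0.0
```

Request:
{"fn": "apply_moves", "kwargs": {"moves": [[[0,0,0.3,0,0,0,1],[0,0,0.6,0,0,0,1],[0,0,0.8,0,0,0,1],[0,0,0.8,0,0,0,1],[-0.2,-0.5,0.5,0,0,0,1],[-0.1,-0.5,0,0,0,0,1],[0,0,0,0,0,0,1],[0,0,0,0,0,0,1]]]}}

```text
t: 19.8
tcp_pos: [426.5, 203.9, 216.8]
eef_rot: [-3.134, 0.199, -0.001]
wrist_force: [0.0, -0.3, 0.3]
gripper_width: 85.5
gripper_force: 0.0
```

```bash
python3 - <<'E'
from h import *
s=arm.state(); print(s["t"],s["tcp_pos"],s["wrist_force"])
p=snapshot("wrist"); save(p,"w6")
for q in ("cork_plate","tamper"):
    for r in models.mark_of(p,q): print(q,round(r["conf"],2),w(p,r["position"]))
E
```

```text
19.8 [426.52972295 203.9020984  216.82902136] [ 2.84474951e-04 -2.52360509e-01  3.02903220e-01]
cork_plate 0.62 [ 503.5 -170.8   43.8]
tamper 0.97 [442.  254.5   3. ]
tamper 0.79 [545.6 273.9   2.9]
tamper 0.28 [ 502.  -167.4   44.3]
```

View pics/w6.png

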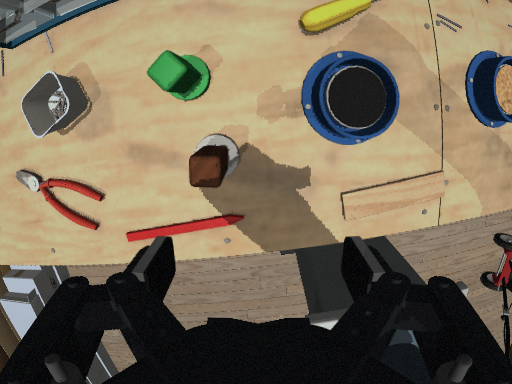

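The tamper stands upright at about (213,160), clear of the gripper. The cork plate is back up and the black press is untouched.

```bash
python3 -c "
from plant import job; print(job.close_job())"
```

```text
the job is handed in; nothing more can be done
None
```

The cork plate was pressed to its stop with the tamper centred and upright (about 33 N), held for about 1.5 s and released; the tamper now stands upright on the bench, the black-faced plate was not pressed, and the job was handed in at about 20 s.

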